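# Load the reagent carrier by height and lock it with the hold-down bar

### The arm

A 6-joint arm with a two-finger parallel gripper is mounted at the origin on a cart in front of the work surface, level with it; the furniture and walls round the work are solid. World frame = base frame: x ahead of the robot, y to its left, z up, the work surface at z = 0. Lengths are in m, angles in rad, forces in N, time in s.
With the tool pointing down it reaches from about 0.425 to 0.95 m from the base axis. Payload 3.5 kg.
Tool frame: the origin (TCP) lies midway between the tips of the shut fingers; the grasp point (between the pads) lies 19 mm behind it (ctrl.hold_point_z is the distance from the TCP to the grasp point, in m); z points along the fingers, y is the line along which they close (so a half turn about z gives the same grasp; the last joint's range is limited). The gripper opens to 85 mm and grips with 20 to 120 N. Pads are 22 mm wide; open, the fingers measure 114 mm over their backs; the gripper's body (76 mm by 85 mm) begins 54 mm behind the grasp point. The pads swing forward as they close: fully open they stand 13 mm farther back than shut.
Start: joints at [-1.495, 0.286, 1.577, -0, 1.279, -0.15], TCP at [0.151, -0.658, 0.231] pointing down, gripper open.
Joint ranges: [-2.77, 2.77], [-0.9, 2.22], [0.21, 2.48], [-1.53, 4.67], [0.24, 2.81], [-2.84, 2.84]. Speed limits (rad/s): [2.79, 2.79, 3.14, 3.14, 3.14, 3.14].

### API

Orientations are given as a unit quaternion [x, y, z, w].
In Python, from plant import readout, cams, sign_off, ctrl gives the robot as it stands. The module is installed in compiled form; this text tells all that it offers.
- The arm moves only by the tool step_arm, never from a script. Its argument "increments" is a list of rows, each a list of 2 entries, a list of its own where there are three numbers: the shift along the world's x, y, z in mm, then the turn, a rotation vector about the world's x, y, z in rad. In form: [[[x, y, z], [rx, ry, rz]], ...]. A call has 1 to 8 rows; each row shifts and turns the commanded pose from where the row before left it; what a row does not reach is not made up. A row lasts 1/12 s, in which the tool goes at most 41.7 mm and 7.16 degrees, less where a joint would pass 70% of its speed; a pose out of reach is approached as far as the arm can. A call is refused whole if a number of a shift passes 41.7 or a number of a turn 0.125, either way. A call with a gripper value outside its range is refused whole. "fingers" is the opening, from -1 (shut) to 1 (fully open), set as the call begins (left out, the last holds). The fingers move at their own pace and stop on an object; "grip_force" is the grip in N (left out, the last holds). Time passes only in rows, so rows that do not move let the fingers close. It gives the time, the measured TCP pose, the force, the opening and the grip force at its end, in the units of the state.
- readout.get_state(): the state, without advancing time (a new reading comes with each control period).
- cams.read_camera(name): name is "scene" or "top"; returns the picture (384x512x3 uint8, red, green, blue); there is no depth.
- cams.get_calibration(name): a dict with "fx", "fy", "cx", "cy" (pixels), "eye" and "rotation" of the camera in the world. Camera axes: x right, y up, looking along -z (the intrinsics and any distortion apply to the point x, -y, -z); pixel columns grow to the right and rows downward; lengths in m; the calibration is good to about 2 mm. A picture is of the moment at which its call begins. get_calibration takes no time and is no camera call.
- sign_off(): hands the job in; it is judged then, once.
The state is a dict: "time": time; "qpos": joint angles; "dq": joint speeds; "joint_efforts": joint torques, N m; "eef_pos": TCP position; "tcp_rot": TCP orientation; "contact_force": force on the tool from outside, world axes, zero at the start; "wrist_torque": the same for the moment, N m; "opening": opening from 0.0 (shut) to 1.0 (fully open); "finger_force": force on a finger pad.
Only numpy, scipy, OpenCV 4.12 (cv2) and the standard library are available. Lean on these libraries where they do the work, as an engineer would, in place of code of your own. Each camera call takes 0.05 s, during which the arm holds its last target. There are 200 camera calls.

### The job

Load the reagent carrier: lift its hold-down bar straight up out of the two U brackets, keeping it level, and lay it flat on the worktop clear of the carrier. Stand the big green-capped bottle, the all-white bottle and the little brown dropper bottle in the row of blue seats in order of height, the tallest in the lowest seat and the shortest in the highest, so that their tops come level; keep them upright and drop nothing. Then put the bar back over them, fully home in both brackets, and leave the purple-capped amber bottle where it stands.

Things in the scene. Friction and masses are not known exactly. Their poses are not given: they have to be found in the camera images.
- carrier: fixed carrier: aluminium base plate 112 (x) x 352 (y) mm, top at 10 mm, and at y = +-165 mm steel end frames 54 mm wide, 6 thick, 190 high. Each is an open-topped U bracket: notch floor 154 mm above the origin, slot 30 mm wide in x, flaring above 176 mm to a 56 mm mouth. Seats at y = -90, 0, +90 mm. Origin: centre of underside, on the worktop; y along the row, z up; turned up to 12 degrees.
- seat_low: fixed blue round low, wide seat cup on the carrier's base plate: 82 mm outer, 74 mm inner diameter. Its inner floor, where the bottle stands, is 6 mm above its origin, its rim 8 mm above that floor. Origin: centre of its underside, 10 mm above the worktop. At one end of the row (either). For the green-capped bottle.
- seat_mid: fixed blue round middle-height seat cup on the carrier's base plate: 70 mm outer, 62 mm inner diameter. Its inner floor, where the bottle stands, is 36 mm above its origin, its rim 8 mm above that floor. Origin: centre of its underside, 10 mm above the worktop. Middle of the row. For the white bottle.
- seat_high: fixed blue round tall, narrow seat cup on the carrier's base plate: 48 mm outer, 40 mm inner diameter. Its inner floor, where the bottle stands, is 59 mm above its origin, its rim 8 mm above that floor. Origin: centre of its underside, 10 mm above the worktop. At the other end of the row. For the dropper bottle.
- bar: loose hold-down bar, 0.3 kg, in both brackets at the start: flat, 24 (x) x 352 (y) x 10 mm; end plates 44 x 6 x 28 mm at y = +-179 mm, outside the brackets, level with the underside; on top, mid-length, a black grip 16 mm thick (x), 92 long (y), 24 to 48 mm above the underside. Origin: centre of underside. Home: 154 mm above the carrier's origin, play 3 mm across, 8 along, either way round.
- green_cap_bottle: white plastic bottle with a green screw cap, the tallest: 60 mm diameter, 135 mm high with cap (straight body to about 95 mm, cap 35 mm across), 0.24 kg, loose, upright. Origin: centre of its underside, z up.
- white_bottle: white plastic bottle with a white screw cap, the middle one: 48 mm diameter, 105 mm high with cap (straight body to about 75 mm, cap 30 mm across), 0.15 kg, loose, upright. Origin: centre of its underside, z up.
- dropper_bottle: small brown dropper bottle with a black pointed top, the shortest: 27 mm diameter, 82 mm high (glass body to 48 mm, collar 20 mm across to 55 mm, then the 10 mm nozzle), 0.04 kg, loose, upright. Origin: centre of its underside, z up.
- amber_bottle: amber bottle with a purple cap, 42 mm diameter, 98 mm high, upright among the others; not part of the load, stays where it is. (The worktop to the right of the carrier and bottles, y -0.42 to -0.26, x 0.32 to 0.71, is clear.) Origin: centre of its underside, z up.
Mind the look-alikes: they are no part of the job. What is shaped like the green_cap_bottle but yellow is not meant.

How it is judged:
On the way, in this order (a step that is already met when the one before it is completed fails the run):
1. the hold-down bar lies flat and released on the worktop, clear of the carrier (height (world z) of bar below 0.03 m and horizontal distance between bar and carrier above 0.09 m and angle between bar's own z axis and vertical below 0.2 rad and contact force between the fingers and bar below 0.1 N and linear speed of bar below 0.03 m/s), for 0.2 s.
2. the three bottles stand released in their seats, tallest in the lowest, shortest in the highest (horizontal distance between green_cap_bottle and seat_low below 0.012 m and z of green_cap_bottle in the frame of seat_low between 0.002 and 0.01 m and angle between each of green_cap_bottle, white_bottle, dropper_bottle's own z axis and vertical below 0.1 rad and contact force between the fingers and green_cap_bottle below 0.1 N and linear speed of each of green_cap_bottle, white_bottle, dropper_bottle below 0.03 m/s and horizontal distance between white_bottle and seat_mid below 0.012 m and z of white_bottle in the frame of seat_mid between 0.032 and 0.04 m and contact force between the fingers and white_bottle below 0.1 N and horizontal distance between dropper_bottle and seat_high below 0.012 m and z of dropper_bottle in the frame of seat_high between 0.055 and 0.063 m and contact force between the fingers and dropper_bottle below 0.1 N), for 0.2 s.
At the end, for the whole second after the job is handed in: Green-capped, white and dropper bottle upright in the low, middle and high seat (12 mm off centre, 4 mm in height, 0.1 rad); bar level on both notch floors (4 mm in height, 16 mm of the middle, 0.05 rad); amber bottle upright within 30 mm of its place; all released and at rest (all of step 2 and horizontal distance between bar and carrier below 0.016 m and z of bar in the frame of carrier between 0.15 and 0.158 m and angle between bar's own z axis and vertical below 0.03 rad and angle between the y axis of bar and the y axis of carrier, either way round below 0.05 rad and contact force between the fingers and bar below 0.1 N and linear speed of bar below 0.03 m/s and distance of amber_bottle from where it was at the start of the episode below 0.03 m and angle between amber_bottle's own z axis and vertical below 0.1 rad); the robot touches nothing.
It fails at once if the bar is tilted more than 0.35 rad (angle between bar's own z axis and vertical above 0.35 rad).
It fails at once if a bottle is tipped more than 0.5 rad (angle between any of green_cap_bottle, white_bottle, dropper_bottle, amber_bottle's own z axis and vertical above 0.5 rad).
It fails at once if the bar or a bottle is dropped (falls free faster than 0.7 m/s, some 25 mm) ((linear speed of bar above 0.7 m/s and contact force between the fingers and bar below 0.05 N) or (linear speed of green_cap_bottle above 0.7 m/s and contact force between the fingers and green_cap_bottle below 0.05 N) or (linear speed of white_bottle above 0.7 m/s and contact force between the fingers and white_bottle below 0.05 N) or (linear speed of dropper_bottle above 0.7 m/s and contact force between the fingers and dropper_bottle below 0.05 N)).
It also fails if it takes over 112 s, if anything falls off the work surface, if the arm or the gripper's body presses on something with over 40 N, if the wrist force passes 120 N, or if a joint passes its speed limit or range.

## Working session

There is one attempt and no reset: what is moved stays moved. The work goes in short steps, Python scripts to look and compute and a tool call to move; the robot and the scene stay as the last step left them, time stands still between calls to the robot, and variables do not carry over. Pictures are saved under pics/ and viewed, at most 14 in all, crops included, and the job is handed in when it is done.

Besides the shell and the picture viewer there is one more tool, called by a JSON object that holds its "method" and its "body", one argument or row to a line. step_arm: Moves the arm, as the interface text tells. Its arguments: {"type":"object","properties":{"increments":{"type":"array","items":{"type":"array"}},"fingers":{"type":"number"},"grip_force":{"type":"number"}},"required":["increments"]}

```bash
mkdir -p pics; cat > h.py <<'E'
import numpy as np, cv2
from plant import readout, cams, sign_off, ctrl
def cal(n):
    c=cams.get_calibration(n); return c,np.array(c['eye']),np.array(c['rotation']).reshape(3,3)
def ray(n,u,v):
    c,e,R=cal(n); d=R@np.array([(u-c['cx'])/c['fx'],-(v-c['cy'])/c['fy'],-1]); return e,d
def onz(n,u,v,z):
    e,d=ray(n,u,v); return e+d*(z-e[2])/d[2]
def proj(n,p):
    c,e,R=cal(n); q=R.T@(np.array(p)-e); return np.array([c['cx']+c['fx']*q[0]/-q[2], c['cy']+c['fy']*q[1]/q[2]])
def shot(n,f):
    im=cams.read_camera(n); cv2.imwrite('pics/'+f,im[:,:,::-1]); return im
E
python3 - <<'E'
from h import *
for n in('scene','top'):
    shot(n,n+'0.png'); print(cams.get_calibration(n))
print(ctrl.hold_point_z, readout.get_state())
E
```

```text
{'fx': 416.95109328892346, 'fy': 416.95109328892346, 'cx': 255.05988178293578, 'cy': 192.96445111292078, 'eye': array([0.04521505, 0.9683084 , 0.71345064]), 'rotation': array([-0.11500151,  0.48499136,  0.84025105, -0.21339213])}
{'fx': 469.1584559660629, 'fy': 469.1584559660629, 'cx': 253.45995292086909, 'cy': 189.6982860520711, 'eye': array([0.2634181 , 0.03719986, 1.38636066]), 'rotation': array([ 0.07477103, -0.06896526, -0.6806155 ,  0.72554506])}
0.0187 {'time': 0.1, 'qpos': array([-1.49492986e+00,  2.87137307e-01,  1.57802331e+00,  2.51821276e-05,
        1.27861579e+00, -1.50008822e-01]), 'dq': array([-1.31240854e-03, -2.13477801e-03, -3.57826530e-03, -3.81827962e-05,
       -9.49645582e-04, -5.41656898e-04]), 'joint_efforts': array([ 9.20192506e-04, -4.07296944e+01, -2.93698686e+01, -1.52640650e-04,
        3.39553648e-03,  3.52466770e-06]), 'eef_pos': array([ 0.15115614, -0.65724879,  0.23004929]), 'tcp_rot': array([ 9.93629138e-01,  1.12694030e-01,  5.25130881e-05, -1.09068042e-03]), 'contact_force': array([-0.44308507,  0.7316803 ,  0.7351247 ]), 'wrist_torque': array([-0.00423508,  0.03711146,  0.03081766]), 'finger_force': 0.0, 'opening': 0.9999121163846644}
```

View pics/scene0.png

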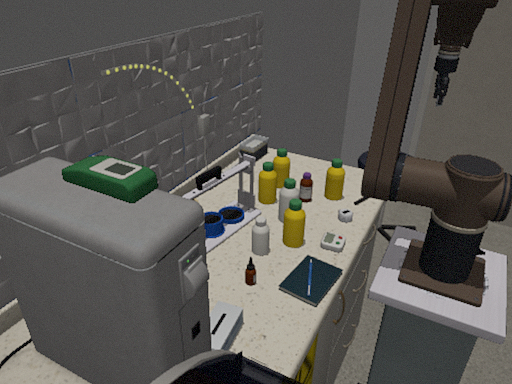

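View pics/top0.png

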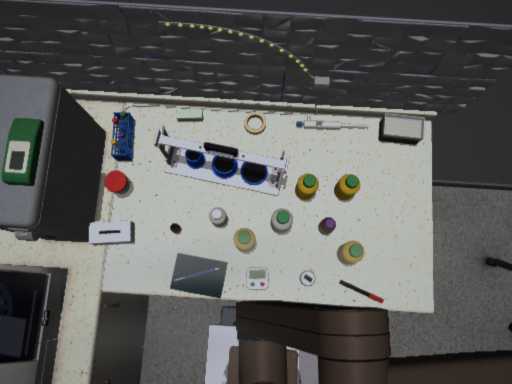

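The top view shows the carrier with its bar (grip at about 220,149), high, mid and low seats at (195,160), (225,168) and (254,173).

Possible targets in the top view:
- **Green caps:** yellow bodies at (307,186), (348,187), (352,252) and (245,239); the white body is at (282,220), so I choose that one.
- **White bottle:** (218,216).
- **Dropper:** (176,228).
- **Purple-capped amber:** (328,226), which stays where it is.

```bash
sed -i 's/^import numpy.*/&\nfrom scipy.spatial.transform import Rotation as Ro/; s/np.array(c\[.rotation.\]).reshape(3,3)/Ro.from_quat(c["rotation"]).as_matrix()/' h.py
python3 - <<'E'
from h import *
a=cv2.imread('pics/top0.png'); b=cv2.imread('pics/scene0.png')
c1=cv2.resize(a[125:265,150:350],None,fx=4,fy=4,interpolation=cv2.INTER_CUBIC)
cv2.imwrite('pics/c1.png',c1)
c2=cv2.resize(b[140:300,180:360],None,fx=3.6,fy=3.6,interpolation=cv2.INTER_CUBIC)
cv2.imwrite('pics/c2.png',c2)
for nm,u,v,z in [('green',282.5,217,.135),('white',218,214.5,.105),('amber',328,225,.098),('drop',176,228,.05),('grip',220,149,.202),('low',254,173,.02),('mid',225,167,.05),('high',195,159,.07)]:
    print(nm,onz('top',u,v,z).round(4))
E
```

```text
green [ 0.4515 -0.0269  0.135 ]
white [0.4516 0.1495 0.105 ]
amber [ 0.4428 -0.1553  0.098 ]
drop [0.4131 0.2712 0.05  ]
grip [0.6108 0.1495 0.202 ]
low [0.5961 0.0593 0.02  ]
mid [0.6015 0.145  0.05  ]
high [0.6148 0.2322 0.07  ]
```

View pics/c1.png

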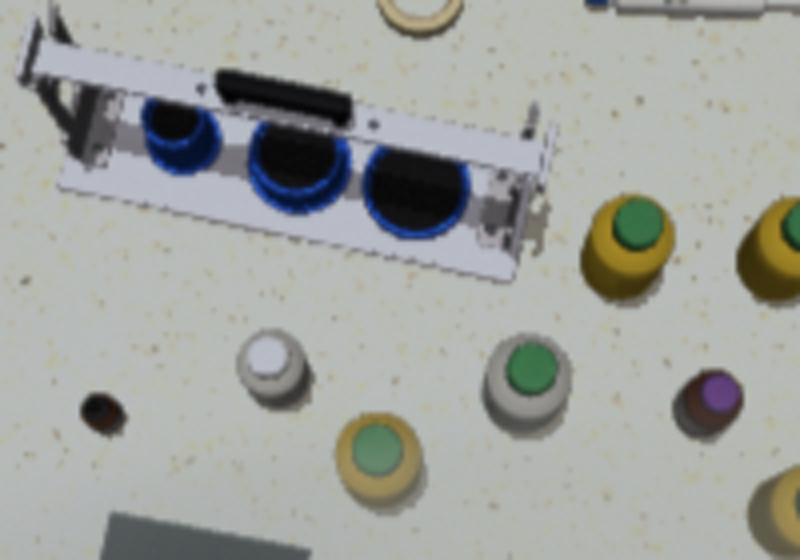

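View pics/c2.png

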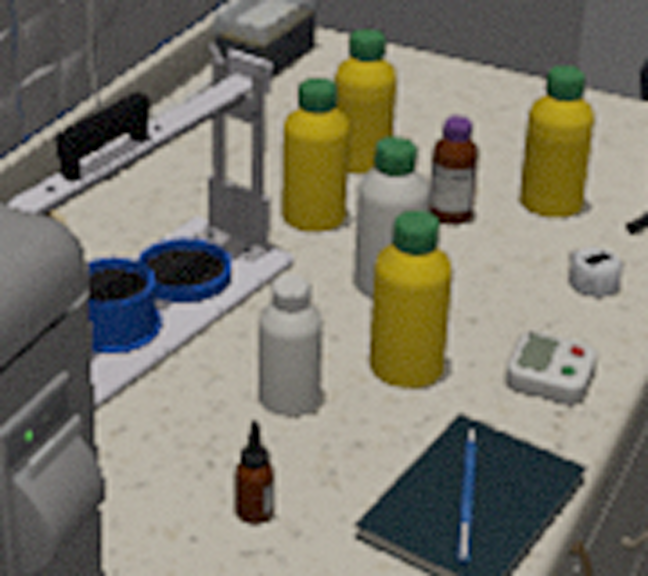

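The crops confirm the choice. The white-bodied green-cap bottle is at top (283,217), white at (217,214), dropper at (175,228) and purple at (330,224). The low seat is at the right-hand (-y) end.

```bash
python3 - <<'E'
from h import *
T=lambda x,y,z:onz('top',150+x/4-.375,125+y/4-.375,z)
A=T(60,187,.01);B=T(512,280,.01);print('plate corners',A.round(4),B.round(4),np.linalg.norm(A-B))
def frame(o,yd): 
    yd=yd/np.linalg.norm(yd); return yd,np.array([yd[1],-yd[0],0])
yd,xd=frame(A,(A-B)); print('yaw',np.arctan2(-yd[0],yd[1])); O=(A+B)/2+xd*.056; print('carrier',O.round(4))
for y in(-.09,0,.09): print('seat',y,(O+yd*y).round(4))
a=cv2.imread('pics/top0.png'); g=a[135:165,195:245].max(2)<60
n,l,s,c=cv2.connectedComponentsWithStats(g.astype('uint8'))
for i in range(1,n):
    if s[i][4]>40: print('dark',s[i],c[i]+[195,135],onz('top',*(c[i]+[195,135]),.190).round(4))
for p,z in[((28,70),.164),((535,172),.164),((48,42),.164),((545,138),.164)]: print('bar',T(*p,z).round(4))
hsv=cv2.cvtColor(a,cv2.COLOR_BGR2HSV)
# seat rims in blue
m=cv2.inRange(hsv,(105,150,40),(130,255,255))
m[:, :180]=0; m[:145]=0; m[190:]=0
n,l,s,c=cv2.connectedComponentsWithStats(m)
for i in range(1,n):
    if s[i][4]>15: print('blue',s[i],c[i])
# triangulate
def tri(p,q):
    e1,d1=ray('top',*p);e2,d2=ray('scene',*q)
    k=np.linalg.lstsq(np.c_[d1,-d2],e2-e1,rcond=None)[0]; a1=e1+k[0]*d1;a2=e2+k[1]*d2; return ((a1+a2)/2).round(4),np.linalg.norm(a1-a2).round(4)
for nm,t,sc,z in [('green',(532,368),(396,143),.135),('white',(268,356),(292,283),.105),('drop',(97,407),(254,425),.082),('amber',(720,395),(458,120),.098)]:
    P=T(*t,z);print(nm,P.round(4),tri((150+t[0]/4-.375,125+t[1]/4-.375),(180+sc[0]/3.6-.4,140+sc[1]/3.6-.4)))
    print('  scene onz top', onz('scene',180+sc[0]/3.6-.4,140+sc[1]/3.6-.4,z).round(4))
E
```

```text
plate corners [0.5864 0.3292 0.01  ] [ 0.5367 -0.0153  0.01  ] 0.348063976187024
yaw -0.14337256488905284
carrier [0.617 0.149 0.01 ]
seat -0.09 [0.6041 0.0599 0.01  ]
seat 0 [0.617 0.149 0.01 ]
seat 0.09 [0.6299 0.238  0.01  ]
dark [  9   8  34  14 231] [220.62337662 148.88311688] [0.6148 0.149  0.19  ]
dark [ 0 20  8 10 45] [199.31111111 160.93333333] [0.5782 0.2026 0.19  ]
dark [ 19  21  20   9 140] [223.17142857 160.84285714] [0.5825 0.1398 0.19  ]
bar [0.6304 0.3266 0.164 ]
bar [ 0.5809 -0.0209  0.164 ]
bar [0.6511 0.3151 0.164 ]
bar [ 0.6049 -0.0264  0.164 ]
blue [186 150  19  18 182] [195.49450549 160.58241758]
blue [212 156  26  22 212] [224.55188679 169.75      ]
blue [241 162  26  22 113] [252.62831858 174.98230088]
green [ 0.4525 -0.0272  0.135 ] (array([ 0.4522, -0.027 ,  0.138 ]), np.float64(0.0004))
  scene onz top [ 0.4546 -0.0321  0.135 ]
white [0.4538 0.1535 0.105 ] (array([0.4534, 0.1533, 0.1066]), np.float64(0.0003))
  scene onz top [0.4543 0.1511 0.105 ]
drop [0.4137 0.2719 0.082 ] (array([0.4164, 0.274 , 0.0746]), np.float64(0.0039))
  scene onz top [0.4141 0.2823 0.082 ]
amber [ 0.4476 -0.1596  0.098 ] (array([ 0.448 , -0.1591,  0.1002]), np.float64(0.0014))
  scene onz top [ 0.4501 -0.163   0.098 ]
```

{"method": "step_arm", "body": {
  "increments": [
    [[25,25,5],[0,0,0.1]],
    [[25,25,5],[0,0,0.1]],
    [[25,25,5],[0,0,0.1]],
    [[25,25,5],[0,0,0.1]],
    [[25,25,5],[0,0,0.1]],
    [[25,25,5],[0,0,0.1]],
    [[25,25,5],[0,0,0.1]],
    [[25,25,5],[0,0,0.1]]
  ],
  "fingers": 1,
  "grip_force": 60
}}

```text
time: 0.77
eef_pos: [0.352, -0.4562, 0.271]
tcp_rot: [0.87, 0.493, 0.0, -0.0]
contact_force: [1.2, -0.5, -0.4]
opening: 1.002
finger_force: 0.0
```

{"method": "step_arm", "body": {
  "increments": [
    [[25,25,5],[0,0,0.1]],
    [[25,25,5],[0,0,0.1]],
    [[25,25,5],[0,0,0.1]],
    [[25,25,5],[0,0,0.1]],
    [[25,25,5],[0,0,0]],
    [[25,25,5],[0,0,0]],
    [[10,37,0],[0,0,0]],
    [[10,37,0],[0,0,0]]
  ]
}}

```text
time: 1.43
eef_pos: [0.5219, -0.2324, 0.301]
tcp_rot: [0.757, 0.654, 0.0, -0.0]
contact_force: [-0.3, 0.2, -0.3]
opening: 0.999
finger_force: 0.0
```

{"method": "step_arm", "body": {
  "increments": [
    [[10,37,0],[0,0,0]],
    [[10,37,0],[0,0,0]],
    [[10,37,0],[0,0,0]],
    [[10,37,0],[0,0,0]],
    [[10,37,0],[0,0,0]],
    [[10,37,0],[0,0,0]],
    [[10,37,0],[0,0,0]],
    [[10,37,0],[0,0,0]]
  ]
}}

```text
time: 2.1
eef_pos: [0.601, 0.0642, 0.3008]
tcp_rot: [0.756, 0.654, -0.0, -0.0]
contact_force: [0.4, -0.9, 0.2]
opening: 0.995
finger_force: 0.0
```

{"method": "step_arm", "body": {
  "increments": [
    [[5,29,0],[0,0,0]],
    [[5,29,0],[0,0,0]],
    [[5,28,0],[0,0,0]],
    [[0,0,-35],[0,0,0]],
    [[0,0,-35],[0,0,0]],
    [[0,0,-35],[0,0,0]],
    [[0,0,-23],[0,0,0]],
    [[0,0,0],[0,0,0]]
  ]
}}

```text
time: 2.77
eef_pos: [0.6115, 0.1479, 0.1652]
tcp_rot: [0.756, 0.654, -0.006, -0.004]
contact_force: [-1.0, -0.2, -2.0]
opening: 1.001
finger_force: 0.0
```

```bash
python3 - <<'E'
from h import *
a=shot('top','t1.png');b=shot('scene','s1.png')
cv2.imwrite('pics/c3.png',np.hstack([cv2.resize(a[110:210,140:300],(640,400)),])[:,:,::-1])
cv2.imwrite('pics/c4.png',cv2.resize(b[100:240,150:310],(640,560))[:,:,::-1])
E
```

```text
(no output)
```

View pics/c4.png

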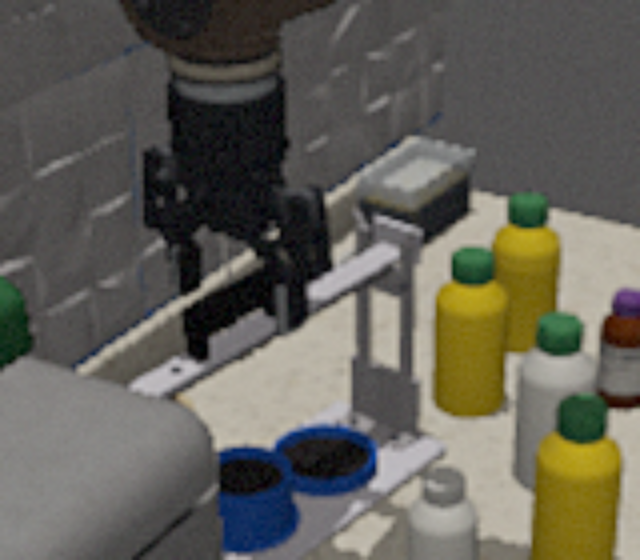

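The fingers straddle the grip. Next I check where the tool settled.

```bash
python3 -c "
from h import *
s=readout.get_state();print(s['time'],s['eef_pos'],s['tcp_rot'],s['contact_force'])"
```

```text
2.8667 [0.61555936 0.14811474 0.17240307] [ 7.56449318e-01  6.54051089e-01 -1.02202416e-03 -7.46959487e-04] [ 0.24585271 -0.17214258  1.15575821]
```

{"method": "step_arm", "body": {
  "increments": [
    [[0,0,0],[0,0,0]],
    [[0,0,0],[0,0,0]],
    [[0,0,0],[0,0,0]],
    [[0,0,0],[0,0,0]]
  ]
}}

```text
time: 3.2
eef_pos: [0.6171, 0.1482, 0.1754]
tcp_rot: [0.756, 0.654, 0.001, 0.001]
contact_force: [0.3, -0.0, -0.2]
opening: 0.998
finger_force: 0.0
```

{"method": "step_arm", "body": {
  "increments": [
    [[0,0,-3],[0,0,0]],
    [[0,0,0],[0,0,0]],
    [[0,0,0],[0,0,0]],
    [[0,0,0],[0,0,0]],
    [[0,0,0],[0,0,0]],
    [[0,0,0],[0,0,0]],
    [[0,0,0],[0,0,0]],
    [[0,0,0],[0,0,0]]
  ],
  "fingers": -1
}}

```text
time: 3.87
eef_pos: [0.616, 0.1482, 0.1703]
tcp_rot: [0.757, 0.654, -0.0, -0.0]
contact_force: [-1.0, 0.0, -0.1]
opening: 0.176
finger_force: 58.7
```

{"method": "step_arm", "body": {
  "increments": [
    [[0,0,0],[0,0,0]],
    [[0,0,0],[0,0,0]],
    [[0,0,0],[0,0,0]],
    [[0,0,0],[0,0,0]],
    [[0,0,0],[0,0,0]],
    [[0,0,0],[0,0,0]]
  ]
}}

```text
time: 4.37
eef_pos: [0.616, 0.1482, 0.1703]
tcp_rot: [0.756, 0.654, -0.0, -0.0]
contact_force: [-1.5, -0.4, -0.1]
opening: 0.178
finger_force: 58.8
```

{"method": "step_arm", "body": {
  "increments": [
    [[0,0,3],[0,0,0]],
    [[0,0,6],[0,0,0]],
    [[0,0,10],[0,0,0]],
    [[0,0,12],[0,0,0]],
    [[0,0,15],[0,0,0]],
    [[0,0,15],[0,0,0]],
    [[0,0,12],[0,0,0]],
    [[0,0,7],[0,0,0]]
  ],
  "grip_force": 80
}}

```text
time: 5.03
eef_pos: [0.6172, 0.1482, 0.2537]
tcp_rot: [0.756, 0.654, 0.002, 0.001]
contact_force: [0.3, 0.0, -2.6]
opening: 0.172
finger_force: 78.9
```

```bash
python3 - <<'E'
from h import *
b=shot('scene','s2.png')
cv2.imwrite('pics/c5.png',cv2.resize(b[100:260,130:310],(720,640))[:600,:,::-1])
E
```

```text
(no output)
```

View pics/c5.png

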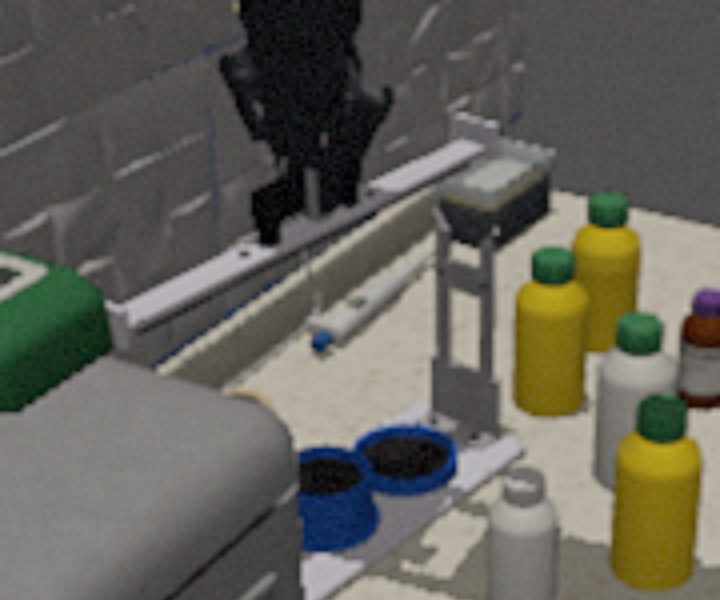

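{"method": "step_arm", "body": {
  "increments": [
    [[-6,-15,0],[0,0,0]],
    [[-12,-28,0],[0,0,0]],
    [[-14,-32,0],[0,0,0]],
    [[-14,-33,0],[0,0,0]],
    [[-14,-33,0],[0,0,-0.04]],
    [[-14,-33,0],[0,0,-0.08]],
    [[-14,-33,0],[0,0,-0.1]],
    [[-13,-33,0],[0,0,-0.1]]
  ]
}}

```text
time: 5.75
eef_pos: [0.5131, -0.0934, 0.2493]
tcp_rot: [0.852, 0.523, -0.001, -0.001]
contact_force: [1.3, 0.1, -2.9]
opening: 0.175
finger_force: 78.8
```

{"method": "step_arm", "body": {
  "increments": [
    [[0,-33,0],[0,0,-0.11]],
    [[0,-33,0],[0,0,-0.11]],
    [[0,-33,0],[0,0,-0.11]],
    [[0,-33,0],[0,0,-0.11]],
    [[0,-33,0],[0,0,-0.11]],
    [[0,-33,0],[0,0,-0.11]],
    [[0,-33,0],[0,0,-0.11]],
    [[0,-17,0],[0,0,-0.11]]
  ]
}}

```text
time: 6.42
eef_pos: [0.5134, -0.3435, 0.249]
tcp_rot: [0.994, 0.109, -0.001, 0.0]
contact_force: [0.2, 0.3, -3.0]
opening: 0.174
finger_force: 79.0
```

{"method": "step_arm", "body": {
  "increments": [
    [[0,0,0],[0,0,-0.1]],
    [[0,0,0],[0,0,-0.09]],
    [[0,0,0],[0,0,-0.037]],
    [[0,0,0],[0,0,0]],
    [[0,0,0],[0,0,0]],
    [[0,0,0],[0,0,0]]
  ]
}}

```text
time: 6.92
eef_pos: [0.5146, -0.3397, 0.2497]
tcp_rot: [1.0, -0.0, -0.0, -0.0]
contact_force: [-0.8, -0.0, -2.9]
opening: 0.178
finger_force: 79.0
```

{"method": "step_arm", "body": {
  "increments": [
    [[0,0,-15],[0,0,0]],
    [[0,0,-30],[0,0,0]],
    [[0,0,-35],[0,0,0]],
    [[0,0,-35],[0,0,0]],
    [[0,0,-35],[0,0,0]],
    [[0,0,-35],[0,0,0]],
    [[0,0,-25],[0,0,0]],
    [[0,0,-10],[0,0,0]]
  ]
}}

```text
time: 7.58
eef_pos: [0.5124, -0.3373, 0.0252]
tcp_rot: [1.0, -0.0, -0.003, -0.003]
contact_force: [-1.2, 1.3, -3.9]
opening: 0.177
finger_force: 78.9
```

{"method": "step_arm", "body": {
  "increments": [
    [[0,0,-3],[0,0,0]],
    [[0,0,-3],[0,0,0]],
    [[0,0,-3],[0,0,0]],
    [[0,0,-2],[0,0,0]],
    [[0,0,0],[0,0,0]],
    [[0,0,0],[0,0,0]],
    [[0,0,0],[0,0,0]]
  ]
}}

```text
time: 8.17
eef_pos: [0.5156, -0.3403, 0.0203]
tcp_rot: [1.0, -0.001, 0.001, 0.001]
contact_force: [-0.1, -0.5, -3.0]
opening: 0.177
finger_force: 78.9
```

{"method": "step_arm", "body": {
  "increments": [
    [[0,0,-2],[0,0,0]],
    [[0,0,-1],[0,0,0]],
    [[0,0,-1],[0,0,0]],
    [[0,0,0],[0,0,0]],
    [[0,0,0],[0,0,0]],
    [[0,0,0],[0,0,0]]
  ]
}}

```text
time: 8.67
eef_pos: [0.5153, -0.34, 0.0164]
tcp_rot: [1.0, -0.001, -0.0, 0.0]
contact_force: [-2.5, 1.9, 6.0]
opening: 0.176
finger_force: 80.0
```

{"method": "step_arm", "body": {
  "increments": [
    [[0,0,0],[0,0,0]],
    [[0,0,0],[0,0,0]],
    [[0,0,0],[0,0,0]],
    [[0,0,0],[0,0,0]],
    [[0,0,0],[0,0,0]],
    [[0,0,0],[0,0,0]]
  ],
  "fingers": 1
}}

```text
time: 9.17
eef_pos: [0.5152, -0.3399, 0.0152]
tcp_rot: [1.0, -0.001, 0.0, -0.0]
contact_force: [0.2, 0.8, 0.8]
opening: 0.989
finger_force: 0.0
```

{"method": "step_arm", "body": {
  "increments": [
    [[0,0,6],[0,0,0]],
    [[0,0,20],[0,0,0]],
    [[0,0,35],[0,0,0]],
    [[0,0,35],[0,0,0]],
    [[0,0,35],[0,0,0]],
    [[0,0,35],[0,0,0]],
    [[0,0,30],[0,0,0]],
    [[0,0,0],[0,0,0]]
  ]
}}

```text
time: 9.83
eef_pos: [0.5182, -0.3425, 0.2211]
tcp_rot: [1.0, -0.001, 0.006, 0.005]
contact_force: [0.7, -0.1, 1.1]
opening: 1.0
finger_force: 0.0
```

```bash
python3 - <<'E'
from h import *
a=shot('top','t3.png')
cv2.imwrite('pics/c6.png',cv2.resize(a[115:265,150:350],(800,600),interpolation=cv2.INTER_CUBIC)[:,:,::-1])
b=a[:,:,::-1]; hsv=cv2.cvtColor(np.ascontiguousarray(b),cv2.COLOR_BGR2HSV)
m=cv2.inRange(hsv,(55,80,40),(90,255,255)); n,l,s,c=cv2.connectedComponentsWithStats(m)
for i in range(1,n):
    if s[i][4]>30 and c[i][0]>150: print('green',s[i][4],c[i],onz('top',*c[i],.135).round(4))
m=cv2.inRange(hsv,(105,120,40),(130,255,255)); m[:,:180]=0;m[:140]=0;m[195:]=0;m[:,290:]=0
n,l,s,c=cv2.connectedComponentsWithStats(m)
for i in range(1,n):
    if s[i][4]>15: print('blue',s[i])
m=cv2.inRange(hsv,(125,50,30),(165,255,255));print('purple',[ (s_,c_) for s_,c_ in zip(*cv2.connectedComponentsWithStats(m)[2:]) if s_[4]>20])
E
```

```text
green 106 [309.00943396 180.66981132] [ 0.5562 -0.0941  0.135 ]
green 108 [351.72222222 181.25      ] [ 0.562  -0.2106  0.135 ]
green 115 [282.45217391 216.6173913 ] [ 0.4525 -0.0267  0.135 ]
blue [185 147  20  22 244]
blue [212 151  26  27 300]
blue [241 158  27  27 197]
purple [(array([     0,      0,    512,    384, 196496], dtype=int32), array([255.4918777, 191.4969007])), (array([119, 132,   6,   6,  26], dtype=int32), array([121.30769231, 134.5       ])), (array([325, 218,  10,  11,  80], dtype=int32), array([329.5, 223. ]))]
```

View pics/c6.png

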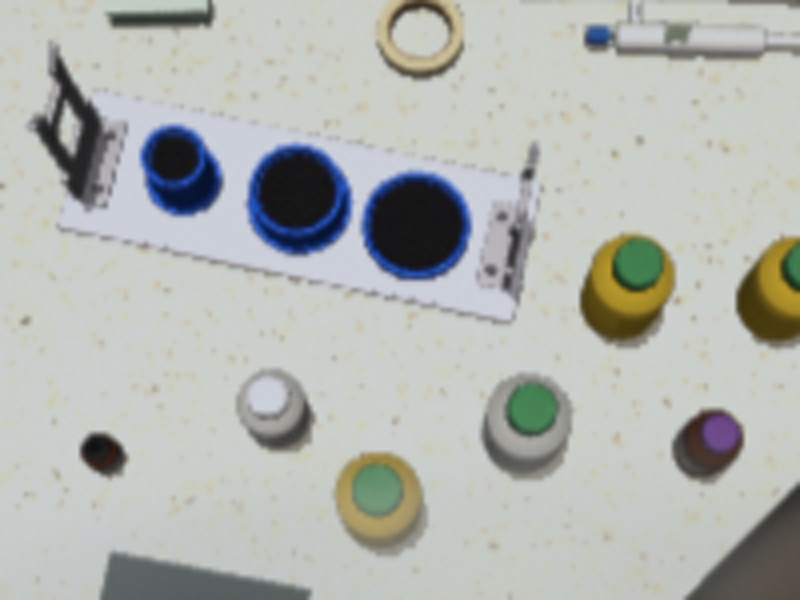

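The bar is out and all three seats show in the crop: low at (416,225), mid at (297,193) and high at (176,159). The near yellow look-alike is at (377,490).

```bash
python3 - <<'E'
from h import *
T=lambda x,y,z:onz('top',150+x/4-.375,115+y/4-.375,z).round(4)
S=[T(416.5,225.5,.024),T(297.5,193,.054),T(176,159,.077)]
print(S,np.mean(S,0)); d=S[2]-S[0];print('len',np.hypot(*d[:2]),'yaw',np.arctan2(-d[0],d[1]))
print('yellow',T(377,490,.135),'white',T(267,396,.105),'drop top',T(95,448,.082),'body',T(102,453,.04),'green',T(532,408,.135),'corners',T(58,228,.01),T(512,321,.01))
print(readout.get_state()['eef_pos'])
# scene check of seat rims
b=cv2.imread('pics/s2.png'); hsv=cv2.cvtColor(b,cv2.COLOR_BGR2HSV)
for p,z in((S[0],.024),(S[1],.054)): print(proj('scene',[p[0],p[1],z]))
E
```

```text
[array([0.6013, 0.0603, 0.024 ]), array([0.6128, 0.1485, 0.054 ]), array([0.6265, 0.2363, 0.077 ])] [0.61353333 0.14836667 0.05166667]
len 0.1777949380606771 yaw -0.1422152219494571
yellow [0.3908 0.0731 0.135 ] white [0.4537 0.1542 0.105 ] drop top [0.4129 0.2733 0.082 ] body [0.4144 0.2755 0.04  ] green [ 0.4525 -0.0272  0.135 ] corners [0.5856 0.3306 0.01  ] [ 0.5359 -0.0153  0.01  ]
[ 0.51715307 -0.34159606  0.21741683]
[230.90155157 212.81441306]
[211.32491199 217.60134354]
```

{"method": "step_arm", "body": {
  "increments": [
    [[-4,20,0],[0,0,0.08]],
    [[-6,32,0],[0,0,0.12]],
    [[-6,33,0],[0,0,0.12]],
    [[-6,33,0],[0,0,0.12]],
    [[-6,33,0],[0,0,0.12]],
    [[-6,33,0],[0,0,0.12]],
    [[-6,33,0],[0,0,0.12]],
    [[-6,33,0],[0,0,0.12]]
  ]
}}

```text
time: 10.55
eef_pos: [0.4677, -0.0881, 0.2098]
tcp_rot: [0.895, 0.446, -0.001, -0.001]
contact_force: [-0.3, 0.3, 0.5]
opening: 0.997
finger_force: 0.0
```

{"method": "step_arm", "body": {
  "increments": [
    [[-6,33,0],[0,0,0.12]],
    [[-6,20,0],[0,0,0.12]],
    [[-4,10,0],[0,0,0.12]],
    [[0,0,0],[0,0,0.12]],
    [[0,0,0],[0,0,0.027]],
    [[0,0,0],[0,0,0]],
    [[0,0,0],[0,0,0]],
    [[0,0,0],[0,0,0]]
  ]
}}

```text
time: 11.22
eef_pos: [0.4527, -0.0268, 0.2106]
tcp_rot: [0.757, 0.654, -0.0, -0.001]
contact_force: [0.2, 0.1, -0.3]
opening: 1.001
finger_force: 0.0
```

{"method": "step_arm", "body": {
  "increments": [
    [[0,0,-15],[0,0,0]],
    [[0,0,-25],[0,0,0]],
    [[0,0,-30],[0,0,0]],
    [[0,0,-30],[0,0,0]],
    [[0,0,-25],[0,0,0]],
    [[0,0,-13],[0,0,0]],
    [[0,0,-6],[0,0,0]],
    [[0,0,0],[0,0,0]]
  ]
}}

```text
time: 11.88
eef_pos: [0.4519, -0.0267, 0.0657]
tcp_rot: [0.757, 0.654, -0.001, -0.002]
contact_force: [-0.3, -0.0, 0.3]
opening: 1.005
finger_force: 0.0
```

{"method": "step_arm", "body": {
  "increments": [
    [[0,0,0],[0,0,0]],
    [[0,0,0],[0,0,0]],
    [[0,0,0],[0,0,0]],
    [[0,0,0],[0,0,0]],
    [[0,0,0],[0,0,0]],
    [[0,0,0],[0,0,0]],
    [[0,0,0],[0,0,0]],
    [[0,0,0],[0,0,0]]
  ],
  "fingers": -1,
  "grip_force": 40
}}

```text
time: 12.55
eef_pos: [0.4543, -0.0271, 0.069]
tcp_rot: [0.756, 0.654, 0.001, 0.001]
contact_force: [-1.9, 0.0, 6.4]
opening: 0.673
finger_force: 43.3
```

{"method": "step_arm", "body": {
  "increments": [
    [[0,0,8],[0,0,0]],
    [[0,0,22],[0,0,0]],
    [[0,0,35],[0,0,0]],
    [[0,0,35],[0,0,0]],
    [[0,0,30],[0,0,0]],
    [[0,0,18],[0,0,0]],
    [[0,0,7],[0,0,0]],
    [[10,10,0],[0,0,0]]
  ]
}}

```text
time: 13.22
eef_pos: [0.4632, -0.0178, 0.2243]
tcp_rot: [0.757, 0.653, 0.001, 0.002]
contact_force: [0.4, 0.5, -3.3]
opening: 0.668
finger_force: 43.9
```

{"method": "step_arm", "body": {
  "increments": [
    [[20,20,0],[0,0,0]],
    [[25,20,0],[0,0,0]],
    [[30,20,0],[0,0,0]],
    [[30,12,0],[0,0,0]],
    [[22,5,0],[0,0,0]],
    [[12,0,0],[0,0,0]],
    [[0,0,0],[0,0,0]],
    [[0,0,0],[0,0,0]]
  ]
}}

```text
time: 13.88
eef_pos: [0.6012, 0.0603, 0.2201]
tcp_rot: [0.756, 0.654, -0.002, -0.001]
contact_force: [-0.6, -0.2, -2.4]
opening: 0.676
finger_force: 44.0
```

{"method": "step_arm", "body": {
  "increments": [
    [[0,0,0],[0,0,0]],
    [[0,0,0],[0,0,0]]
  ]
}}

```text
time: 14.05
eef_pos: [0.6009, 0.06, 0.2216]
tcp_rot: [0.757, 0.654, -0.001, -0.001]
contact_force: [-0.2, 0.9, -2.6]
opening: 0.67
finger_force: 44.0
```

{"method": "step_arm", "body": {
  "increments": [
    [[0,0,-10],[0,0,0]],
    [[0,0,-22],[0,0,0]],
    [[0,0,-30],[0,0,0]],
    [[0,0,-28],[0,0,0]],
    [[0,0,-18],[0,0,0]],
    [[0,0,-10],[0,0,0]],
    [[0,0,0],[0,0,0]],
    [[0,0,0],[0,0,0]]
  ]
}}

```text
time: 14.72
eef_pos: [0.602, 0.0601, 0.1044]
tcp_rot: [0.757, 0.654, -0.0, -0.0]
contact_force: [-0.4, 0.0, -3.2]
opening: 0.674
finger_force: 43.9
```

```bash
python3 - <<'E'
from h import *
a=shot('top','t4.png');b=shot('scene','s4.png')
cv2.imwrite('pics/c7.png',np.hstack([cv2.resize(a[130:230,200:300],(400,400)),cv2.resize(b[150:250,180:280],(400,400))])[:,:,::-1])
print(readout.get_state()['eef_pos'])
E
```

```text
[0.60353621 0.06001718 0.10642736]
```

View pics/c7.png

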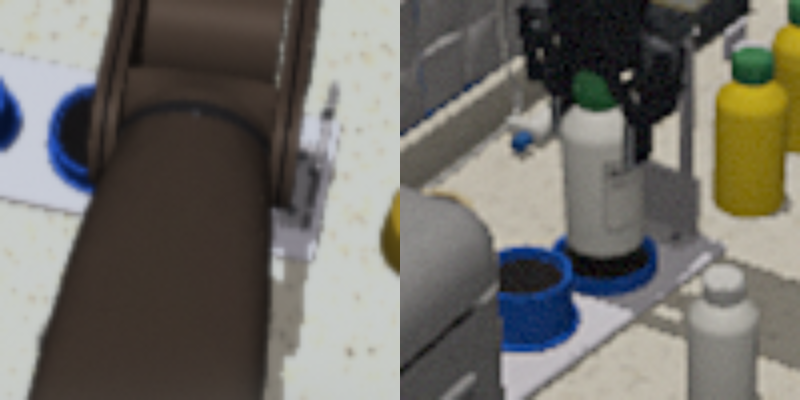

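{"method": "step_arm", "body": {
  "increments": [
    [[0,0,-6],[0,0,0]],
    [[0,0,-5],[0,0,0]],
    [[0,0,-3],[0,0,0]],
    [[0,0,-2],[0,0,0]],
    [[0,0,0],[0,0,0]],
    [[0,0,0],[0,0,0]],
    [[0,0,0],[0,0,0]]
  ]
}}

```text
time: 15.4
eef_pos: [0.6023, 0.0602, 0.0884]
tcp_rot: [0.756, 0.654, 0.0, 0.0]
contact_force: [0.5, 0.4, -3.3]
opening: 0.677
finger_force: 44.0
```

{"method": "step_arm", "body": {
  "increments": [
    [[0,0,-2],[0,0,0]],
    [[0,0,-1],[0,0,0]],
    [[0,0,-1],[0,0,0]],
    [[0,0,0],[0,0,0]],
    [[0,0,0],[0,0,0]],
    [[0,0,0],[0,0,0]]
  ]
}}

```text
time: 15.9
eef_pos: [0.6023, 0.0602, 0.0851]
tcp_rot: [0.756, 0.654, 0.0, 0.0]
contact_force: [-1.9, 0.7, 3.5]
opening: 0.674
finger_force: 44.6
```

{"method": "step_arm", "body": {
  "increments": [
    [[0,0,0],[0,0,0]],
    [[0,0,0],[0,0,0]],
    [[0,0,0],[0,0,0]],
    [[0,0,0],[0,0,0]],
    [[0,0,0],[0,0,0]],
    [[0,0,5],[0,0,0]],
    [[0,0,15],[0,0,0]],
    [[0,0,30],[0,0,0]]
  ],
  "fingers": 1
}}

```text
time: 16.57
eef_pos: [0.5992, 0.0603, 0.1308]
tcp_rot: [0.757, 0.654, -0.003, -0.003]
contact_force: [-0.3, 0.6, -0.6]
opening: 1.0
finger_force: 0.0
```

{"method": "step_arm", "body": {
  "increments": [
    [[0,0,35],[0,0,0]],
    [[0,0,35],[0,0,0]],
    [[-15,10,5],[0,0,0]],
    [[-30,19,0],[0,0,0]],
    [[-35,22,0],[0,0,0]],
    [[-35,22,0],[0,0,0]],
    [[-23,15,0],[0,0,0]],
    [[-10,6,0],[0,0,0]]
  ]
}}

```text
time: 17.23
eef_pos: [0.4513, 0.1557, 0.2094]
tcp_rot: [0.756, 0.655, -0.0, -0.0]
contact_force: [0.3, 0.5, -0.7]
opening: 1.002
finger_force: 0.0
```

{"method": "step_arm", "body": {
  "increments": [
    [[0,0,0],[0,0,0]],
    [[0,0,0],[0,0,0]],
    [[0,0,0],[0,0,0]],
    [[0,0,0],[0,0,0]]
  ]
}}

```text
time: 17.57
eef_pos: [0.4555, 0.1534, 0.2096]
tcp_rot: [0.757, 0.654, 0.0, 0.0]
contact_force: [0.3, 0.3, -0.3]
opening: 1.0
finger_force: 0.0
```

```bash
python3 - <<'E'
from h import *
b=shot('scene','s5.png')
cv2.imwrite('pics/c8.png',cv2.resize(b[140:290,170:350],(720,600))[:,:,::-1])
print(readout.get_state()['eef_pos'])
E
```

```text
[0.45533946 0.15341621 0.20940719]
```

View pics/c8.png

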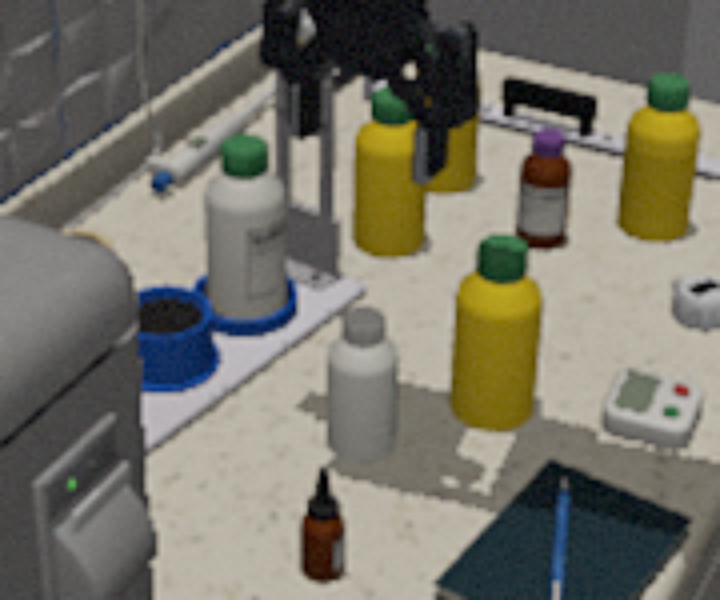

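The green-capped bottle stands upright and centred in the low seat (crop 246,320), and the bar lies flat. The white bottle is next.

{"method": "step_arm", "body": {
  "increments": [
    [[-2,0,-15],[0,0,0]],
    [[0,0,-30],[0,0,0]],
    [[0,0,-35],[0,0,0]],
    [[0,0,-35],[0,0,0]],
    [[0,0,-30],[0,0,0]],
    [[0,0,-18],[0,0,0]],
    [[0,0,-10],[0,0,0]],
    [[0,0,0],[0,0,0]]
  ]
}}

```text
time: 18.28
eef_pos: [0.452, 0.1535, 0.0345]
tcp_rot: [0.757, 0.654, -0.001, -0.001]
contact_force: [-0.3, 0.3, 1.0]
opening: 1.0
finger_force: 0.0
```

{"method": "step_arm", "body": {
  "increments": [
    [[0,0,0],[0,0,0]],
    [[0,0,0],[0,0,0]],
    [[0,0,0],[0,0,0]],
    [[0,0,0],[0,0,0]],
    [[0,0,0],[0,0,0]],
    [[0,0,0],[0,0,0]],
    [[0,0,0],[0,0,0]],
    [[0,0,0],[0,0,0]]
  ],
  "fingers": -1,
  "grip_force": 40
}}

```text
time: 18.95
eef_pos: [0.4535, 0.1543, 0.0378]
tcp_rot: [0.756, 0.654, 0.001, 0.001]
contact_force: [1.1, -0.1, 7.1]
opening: 0.543
finger_force: 41.7
```

{"method": "step_arm", "body": {
  "increments": [
    [[0,0,0],[0,0,0]],
    [[0,0,0],[0,0,0]]
  ]
}}

```text
time: 19.12
eef_pos: [0.4535, 0.1543, 0.0378]
tcp_rot: [0.756, 0.654, 0.001, 0.001]
contact_force: [-0.3, -0.6, 5.7]
opening: 0.546
finger_force: 41.7
```

{"method": "step_arm", "body": {
  "increments": [
    [[0,0,8],[0,0,0]],
    [[0,0,22],[0,0,0]],
    [[0,0,32],[0,0,0]],
    [[0,0,32],[0,0,0]],
    [[0,0,16],[0,0,0]],
    [[8,0,0],[0,0,0]],
    [[22,-1,0],[0,0,0]],
    [[32,-1,0],[0,0,0]]
  ]
}}

```text
time: 19.78
eef_pos: [0.5125, 0.1524, 0.1447]
tcp_rot: [0.756, 0.654, -0.001, -0.001]
contact_force: [0.9, 1.1, -0.9]
opening: 0.545
finger_force: 41.5
```

{"method": "step_arm", "body": {
  "increments": [
    [[35,-1,0],[0,0,0]],
    [[32,-1,0],[0,0,0]],
    [[22,-1,0],[0,0,0]],
    [[10,-1,0],[0,0,0]],
    [[0,0,0],[0,0,0]],
    [[0,0,0],[0,0,0]],
    [[0,0,0],[0,0,0]],
    [[0,0,0],[0,0,0]]
  ]
}}

```text
time: 20.45
eef_pos: [0.6116, 0.1484, 0.1457]
tcp_rot: [0.756, 0.654, -0.001, -0.001]
contact_force: [-0.3, 0.8, -1.5]
opening: 0.543
finger_force: 41.5
```

{"method": "step_arm", "body": {
  "increments": [
    [[2,0,-8],[0,0,0]],
    [[0,0,-16],[0,0,0]],
    [[0,0,-16],[0,0,0]],
    [[0,0,-10],[0,0,0]],
    [[0,0,-5],[0,0,0]],
    [[0,0,-2],[0,0,0]],
    [[0,0,0],[0,0,0]],
    [[0,0,0],[0,0,0]]
  ]
}}

```text
time: 21.12
eef_pos: [0.6157, 0.1483, 0.0901]
tcp_rot: [0.756, 0.654, 0.001, 0.0]
contact_force: [-0.9, 0.3, -1.3]
opening: 0.544
finger_force: 41.6
```

{"method": "step_arm", "body": {
  "increments": [
    [[0,0,0],[0,0,0]],
    [[0,0,0],[0,0,0]],
    [[0,0,0],[0,0,0]]
  ]
}}

```text
time: 21.37
eef_pos: [0.6156, 0.1482, 0.0901]
tcp_rot: [0.756, 0.654, 0.001, 0.0]
contact_force: [0.1, -0.1, -1.5]
opening: 0.544
finger_force: 41.6
```

{"method": "step_arm", "body": {
  "increments": [
    [[-1,0,-2],[0,0,0]],
    [[0,0,-2],[0,0,0]],
    [[0,0,-1],[0,0,0]],
    [[0,0,-1],[0,0,0]],
    [[0,0,-1],[0,0,0]],
    [[0,0,0],[0,0,0]],
    [[0,0,0],[0,0,0]]
  ]
}}

```text
time: 21.95
eef_pos: [0.6141, 0.1482, 0.0839]
tcp_rot: [0.756, 0.654, -0.0, -0.0]
contact_force: [-4.0, -0.9, 5.9]
opening: 0.543
finger_force: 42.4
```

{"method": "step_arm", "body": {
  "increments": [
    [[0,0,0],[0,0,0]],
    [[0,0,0],[0,0,0]],
    [[0,0,0],[0,0,0]],
    [[0,0,0],[0,0,0]],
    [[0,0,0],[0,0,0]],
    [[0,0,5],[0,0,0]],
    [[0,0,15],[0,0,0]],
    [[0,0,30],[0,0,0]]
  ],
  "fingers": 1
}}

```text
time: 22.62
eef_pos: [0.6112, 0.1478, 0.1285]
tcp_rot: [0.756, 0.654, -0.004, -0.003]
contact_force: [0.8, 0.1, -0.6]
opening: 0.997
finger_force: 0.0
```

{"method": "step_arm", "body": {
  "increments": [
    [[0,0,35],[0,0,0]],
    [[0,0,35],[0,0,0]],
    [[-15,9,5],[0,0,0]],
    [[-30,19,0],[0,0,0]],
    [[-33,21,0],[0,0,0]],
    [[-33,21,0],[0,0,0]],
    [[-33,21,0],[0,0,0]],
    [[-30,19,0],[0,0,0]]
  ]
}}

```text
time: 23.28
eef_pos: [0.4383, 0.2589, 0.2077]
tcp_rot: [0.757, 0.654, 0.0, -0.0]
contact_force: [0.9, -0.1, 0.3]
opening: 1.001
finger_force: 0.0
```

{"method": "step_arm", "body": {
  "increments": [
    [[-18,11,0],[0,0,0]],
    [[-8,5,0],[0,0,0]],
    [[0,0,0],[0,0,0]],
    [[0,0,0],[0,0,0]],
    [[0,0,0],[0,0,0]],
    [[0,0,0],[0,0,0]],
    [[0,0,0],[0,0,0]]
  ]
}}

```text
time: 23.87
eef_pos: [0.4152, 0.2735, 0.2073]
tcp_rot: [0.757, 0.653, -0.0, 0.0]
contact_force: [0.7, -0.3, -0.6]
opening: 1.0
finger_force: 0.0
```

```bash
python3 - <<'E'
from h import *
b=shot('scene','s6.png')
cv2.imwrite('pics/c9.png',cv2.resize(b[140:300,150:330],(675,600))[:,:,::-1])
print(readout.get_state()['eef_pos'])
E
```

```text
[0.41503112 0.27355274 0.20721156]
```

View pics/c9.png

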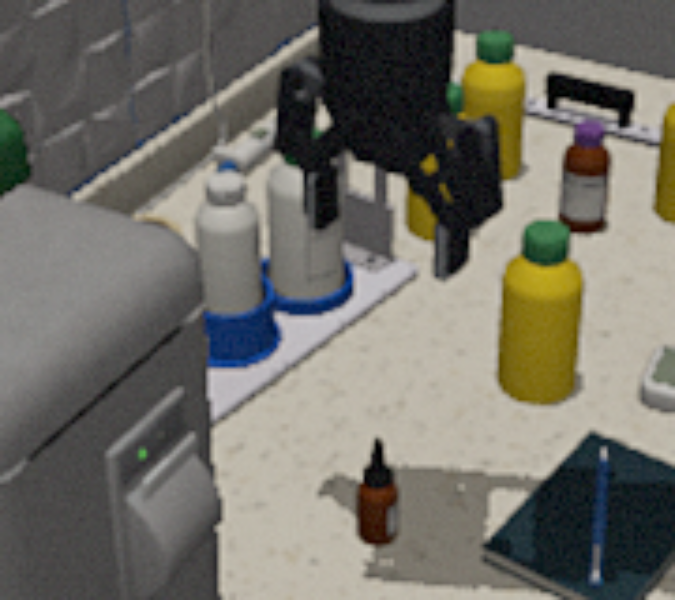

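The white bottle stands in the middle seat, and the dropper is untouched at crop (377,510). I'll check its position with the second view.

```bash
python3 - <<'E'
from h import *
f=lambda x,y,z:onz('scene',150+x/3.75-.37,140+y/3.75-.37,z).round(4)
print(f(377,512,.024),f(377,443,.082),f(377,536,0.004))
for p in([.414,.274,.082],[.414,.274,0]):print(proj('scene',p), proj('top',p))
a=cv2.imread('pics/t3.png')[215:245,160:195].max(2)<110
n,l,s,c=cv2.connectedComponentsWithStats(a.astype('uint8'))
for i in range(1,n): print(s[i]+[160,215,0,0,0],c[i]+[160,215],onz('top',*(c[i]+[160,215]),.035).round(4))
E
```

```text
[0.4139 0.2817 0.024 ] [0.4139 0.2827 0.082 ] [0.4134 0.2823 0.004 ]
[251.84885333 255.72303709] [173.15149115 226.20936249]
[251.52446355 281.68207468] [177.83313296 229.69739211]
[170 224  11  10  82] [175.29268293 228.17073171] [0.4141 0.2758 0.035 ]
```

{"method": "step_arm", "body": {
  "increments": [
    [[-1,3,-15],[0,0,0]],
    [[0,0,-30],[0,0,0]],
    [[0,0,-35],[0,0,0]],
    [[0,0,-35],[0,0,0]],
    [[0,0,-35],[0,0,0]],
    [[0,0,-25],[0,0,0]],
    [[0,0,-12],[0,0,0]],
    [[0,0,-4],[0,0,0]]
  ]
}}

```text
time: 24.58
eef_pos: [0.4118, 0.2761, 0.0138]
tcp_rot: [0.757, 0.654, -0.002, -0.001]
contact_force: [-0.4, 0.4, -0.4]
opening: 0.997
finger_force: 0.0
```

{"method": "step_arm", "body": {
  "increments": [
    [[0,0,0],[0,0,0]],
    [[0,0,0],[0,0,0]],
    [[0,0,0],[0,0,0]],
    [[0,0,0],[0,0,0]]
  ]
}}

```text
time: 24.92
eef_pos: [0.4147, 0.2778, 0.0182]
tcp_rot: [0.756, 0.654, 0.002, 0.001]
contact_force: [0.3, 0.5, 0.6]
opening: 0.999
finger_force: 0.0
```

{"method": "step_arm", "body": {
  "increments": [
    [[0,0,0],[0,0,0]],
    [[0,0,0],[0,0,0]],
    [[0,0,0],[0,0,0]],
    [[0,0,0],[0,0,0]],
    [[0,0,0],[0,0,0]],
    [[0,0,0],[0,0,0]],
    [[0,0,0],[0,0,0]],
    [[0,0,0],[0,0,0]]
  ],
  "fingers": -1,
  "grip_force": 25
}}

```text
time: 25.58
eef_pos: [0.4132, 0.2772, 0.0165]
tcp_rot: [0.756, 0.654, -0.0, -0.0]
contact_force: [-1.1, 0.2, 3.6]
opening: 0.3
finger_force: 26.9
```

{"method": "step_arm", "body": {
  "increments": [
    [[0,0,0],[0,0,0]],
    [[0,0,0],[0,0,0]],
    [[0,0,0],[0,0,0]],
    [[0,0,0],[0,0,0]]
  ]
}}

```text
time: 25.92
eef_pos: [0.4132, 0.2772, 0.0165]
tcp_rot: [0.756, 0.654, 0.0, -0.0]
contact_force: [-2.2, 0.3, 3.6]
opening: 0.294
finger_force: 27.0
```

{"method": "step_arm", "body": {
  "increments": [
    [[0,0,8],[0,0,0]],
    [[0,0,22],[0,0,0]],
    [[0,0,32],[0,0,0]],
    [[0,0,30],[0,0,0]],
    [[0,0,14],[0,0,0]],
    [[8,-2,4],[0,0,0]],
    [[22,-4,0],[0,0,0]],
    [[32,-6,0],[0,0,0]]
  ]
}}

```text
time: 26.58
eef_pos: [0.4741, 0.2651, 0.1256]
tcp_rot: [0.756, 0.655, -0.001, -0.0]
contact_force: [0.2, 0.8, -0.4]
opening: 0.301
finger_force: 26.6
```

{"method": "step_arm", "body": {
  "increments": [
    [[34,-6,0],[0,0,0]],
    [[34,-6,0],[0,0,0]],
    [[34,-6,0],[0,0,0]],
    [[30,-6,0],[0,0,0]],
    [[15,-3,0],[0,0,0]],
    [[5,-1,0],[0,0,0]],
    [[0,0,0],[0,0,0]],
    [[0,0,0],[0,0,0]]
  ]
}}

```text
time: 27.25
eef_pos: [0.626, 0.2369, 0.1248]
tcp_rot: [0.757, 0.654, -0.001, -0.001]
contact_force: [-0.0, -0.5, -0.1]
opening: 0.3
finger_force: 26.6
```

{"method": "step_arm", "body": {
  "increments": [
    [[0,0,0],[0,0,0]],
    [[0,0,0],[0,0,0]],
    [[0,0,0],[0,0,0]],
    [[0,0,0],[0,0,0]]
  ]
}}

```text
time: 27.58
eef_pos: [0.6266, 0.2376, 0.1266]
tcp_rot: [0.756, 0.654, 0.0, 0.0]
contact_force: [1.0, -0.3, -1.1]
opening: 0.302
finger_force: 26.6
```

```bash
python3 - <<'E'
from h import *
a=shot('top','t7.png');b=shot('scene','s7.png')
cv2.imwrite('pics/c10.png',np.hstack([cv2.resize(a[120:220,150:250],(400,400)),cv2.resize(b[120:220,130:230],(400,400))])[:,:,::-1])
print(readout.get_state()['eef_pos'])
E
```

```text
[0.62682167 0.23742139 0.12659788]
```

View pics/c10.png

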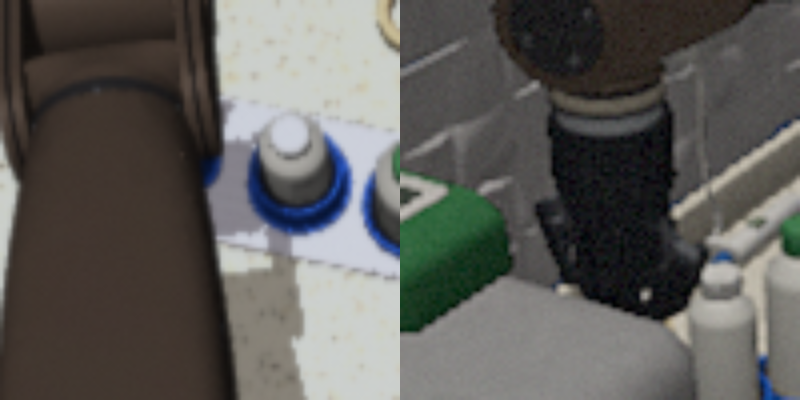

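{"method": "step_arm", "body": {
  "increments": [
    [[0,0,-6],[0,0,0]],
    [[0,0,-10],[0,0,0]],
    [[0,0,-9],[0,0,0]],
    [[0,0,-5],[0,0,0]],
    [[0,0,-3],[0,0,0]],
    [[0,0,-2],[0,0,0]],
    [[0,0,0],[0,0,0]],
    [[0,0,0],[0,0,0]]
  ]
}}

```text
time: 28.35
eef_pos: [0.6273, 0.2372, 0.0914]
tcp_rot: [0.756, 0.654, 0.0, 0.0]
contact_force: [-0.3, 0.2, 0.1]
opening: 0.303
finger_force: 26.6
```

{"method": "step_arm", "body": {
  "increments": [
    [[0,0,-2],[0,0,0]],
    [[0,0,0],[0,0,0]],
    [[0,0,0],[0,0,0]]
  ]
}}

```text
time: 28.6
eef_pos: [0.6273, 0.2372, 0.0895]
tcp_rot: [0.756, 0.654, 0.0, 0.0]
contact_force: [0.7, -0.3, 0.0]
opening: 0.296
finger_force: 26.6
```

{"method": "step_arm", "body": {
  "increments": [
    [[0,0,-1],[0,0,0]],
    [[0,0,-1],[0,0,0]],
    [[0,0,-1],[0,0,0]],
    [[0,0,-1],[0,0,0]],
    [[0,0,-0.5],[0,0,0]],
    [[0,0,0],[0,0,0]],
    [[0,0,0],[0,0,0]]
  ]
}}

```text
time: 29.18
eef_pos: [0.6272, 0.2372, 0.0856]
tcp_rot: [0.756, 0.654, 0.0, -0.0]
contact_force: [-3.4, -0.6, 4.6]
opening: 0.299
finger_force: 27.1
```

{"method": "step_arm", "body": {
  "increments": [
    [[0,0,0],[0,0,0]],
    [[0,0,0],[0,0,0]],
    [[0,0,0],[0,0,0]],
    [[0,0,0],[0,0,0]],
    [[0,0,0],[0,0,0]],
    [[0,0,5],[0,0,0]],
    [[0,0,15],[0,0,0]],
    [[0,0,30],[0,0,0]]
  ],
  "fingers": 1
}}

```text
time: 29.85
eef_pos: [0.6245, 0.2365, 0.1316]
tcp_rot: [0.756, 0.654, -0.004, -0.002]
contact_force: [0.0, -0.6, -0.5]
opening: 1.0
finger_force: 0.0
```

{"method": "step_arm", "body": {
  "increments": [
    [[0,0,35],[0,0,0]],
    [[0,0,35],[0,0,0]],
    [[0,-15,30],[0,0,0]],
    [[-7,-30,10],[0,0,-0.1]],
    [[-7,-36,0],[0,0,-0.11]],
    [[-7,-36,0],[0,0,-0.11]],
    [[-7,-36,0],[0,0,-0.11]],
    [[-7,-36,0],[0,0,-0.11]]
  ]
}}

```text
time: 30.52
eef_pos: [0.5919, 0.0468, 0.2469]
tcp_rot: [0.905, 0.426, 0.001, 0.001]
contact_force: [0.8, -0.4, -1.1]
opening: 0.997
finger_force: 0.0
```

{"method": "step_arm", "body": {
  "increments": [
    [[-7,-36,0],[0,0,-0.11]],
    [[-7,-36,0],[0,0,-0.11]],
    [[-7,-36,0],[0,0,-0.11]],
    [[-7,-36,0],[0,0,-0.11]],
    [[-7,-36,0],[0,0,-0.11]],
    [[-7,-36,0],[0,0,-0.11]],
    [[-7,-36,0],[0,0,-0.11]],
    [[-7,-36,0],[0,0,-0.1]]
  ]
}}

```text
time: 31.18
eef_pos: [0.5358, -0.2417, 0.2468]
tcp_rot: [1.0, 0.005, 0.001, 0.001]
contact_force: [1.0, -1.0, 0.0]
opening: 1.004
finger_force: 0.0
```

{"method": "step_arm", "body": {
  "increments": [
    [[-7,-36,0],[0,0,-0.017]],
    [[-7,-36,0],[0,0,0]],
    [[-7,-24,0],[0,0,0]],
    [[0,0,0],[0,0,0]],
    [[0,0,0],[0,0,0]],
    [[0,0,0],[0,0,0]],
    [[0,0,0],[0,0,0]]
  ]
}}

```text
time: 31.77
eef_pos: [0.5156, -0.3347, 0.2455]
tcp_rot: [1.0, 0.0, 0.0, 0.0]
contact_force: [0.1, -0.4, -0.6]
opening: 1.002
finger_force: 0.0
```

```bash
python3 - <<'E'
from h import *
a=shot('top','t8.png');b=shot('scene','s8.png')
cv2.imwrite('pics/c11.png',np.hstack([cv2.resize(a[120:220,150:280],(520,400)),cv2.resize(b[155:225,180:230],(280,400))])[:,:,::-1])
s=readout.get_state();print(s['eef_pos'],s['tcp_rot'])
E
```

```text
[ 0.51565089 -0.3345405   0.24523409] [9.99999928e-01 3.25381596e-04 1.90492564e-04 4.54127792e-05]
```

View pics/c11.png

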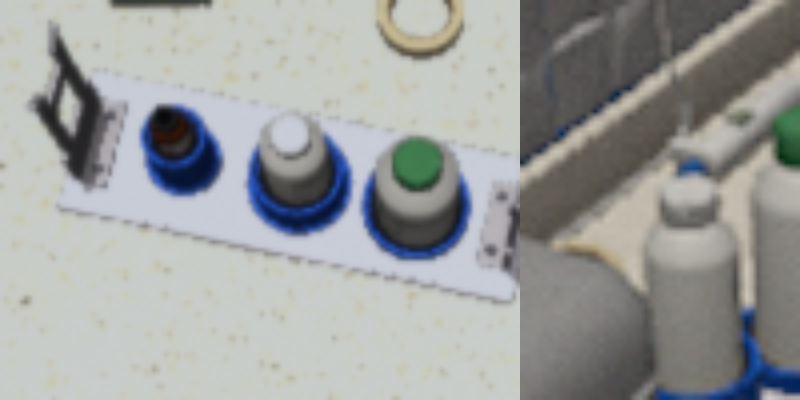

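All three bottles stand upright in their seats: high (170,130), mid (290,150) and low (415,190) in the crop. Next I pick up the bar again.

{"method": "step_arm", "body": {
  "increments": [
    [[0,-5,-15],[0,0,0]],
    [[0,0,-35],[0,0,0]],
    [[0,0,-38],[0,0,0]],
    [[0,0,-38],[0,0,0]],
    [[0,0,-38],[0,0,0]],
    [[0,0,-34],[0,0,0]],
    [[0,0,-20],[0,0,0]],
    [[0,0,-8],[0,0,0]]
  ]
}}

```text
time: 32.53
eef_pos: [0.5132, -0.3377, 0.0143]
tcp_rot: [1.0, 0.0, -0.003, -0.003]
contact_force: [-0.3, 0.1, -0.1]
opening: 0.999
finger_force: 0.0
```

{"method": "step_arm", "body": {
  "increments": [
    [[0,0,0],[0,0,0]],
    [[0,0,0],[0,0,0]],
    [[0,0,0],[0,0,0]],
    [[0,0,0],[0,0,0]]
  ]
}}

```text
time: 32.87
eef_pos: [0.5167, -0.342, 0.0215]
tcp_rot: [1.0, -0.0, 0.002, 0.002]
contact_force: [-0.3, 0.0, 0.4]
opening: 0.996
finger_force: 0.0
```

```bash
python3 - <<'E'
from h import *
a=cv2.imread('pics/t8.png')
T=lambda x,y,z:onz('top',150+x/4-.375,120+y/4-.375,z).round(4)
print(T(418,163,.151),T(289,135,.151),T(162,113,.151))
E
```

```text
[0.5996 0.0591 0.151 ] [0.6137 0.1483 0.151 ] [0.6238 0.2363 0.151 ]
```

{"method": "step_arm", "body": {
  "increments": [
    [[0,1,-2],[0,0,0]],
    [[0,0,-1],[0,0,0]],
    [[0,0,0],[0,0,0]],
    [[0,0,0],[0,0,0]],
    [[0,0,0],[0,0,0]],
    [[0,0,0],[0,0,0]],
    [[0,0,0],[0,0,0]],
    [[0,0,0],[0,0,0]]
  ],
  "fingers": -1,
  "grip_force": 80
}}

```text
time: 33.53
eef_pos: [0.5153, -0.34, 0.016]
tcp_rot: [1.0, -0.001, 0.0, 0.0]
contact_force: [-0.7, -0.9, 0.8]
opening: 0.172
finger_force: 79.2
```

{"method": "step_arm", "body": {
  "increments": [
    [[0,0,0],[0,0,0]],
    [[0,0,0],[0,0,0]],
    [[0,0,0],[0,0,0]],
    [[0,0,0],[0,0,0]]
  ]
}}

```text
time: 33.87
eef_pos: [0.5153, -0.34, 0.016]
tcp_rot: [1.0, -0.001, 0.0, 0.0]
contact_force: [-0.0, 0.7, 1.7]
opening: 0.178
finger_force: 79.2
```

{"method": "step_arm", "body": {
  "increments": [
    [[0,0,4],[0,0,0]],
    [[0,0,15],[0,0,0]],
    [[0,0,32],[0,0,0]],
    [[0,0,38],[0,0,0]],
    [[0,0,38],[0,0,0]],
    [[0,0,38],[0,0,0]],
    [[0,0,38],[0,0,0]],
    [[0,0,31],[0,0,0.037]]
  ]
}}

```text
time: 34.53
eef_pos: [0.5149, -0.3395, 0.2519]
tcp_rot: [1.0, 0.018, 0.0, 0.0]
contact_force: [1.8, -0.6, -3.3]
opening: 0.172
finger_force: 78.7
```

{"method": "step_arm", "body": {
  "increments": [
    [[0,0,0],[0,0,0.09]],
    [[0,0,0],[0,0,0.1]],
    [[0,17,0],[0,0,0.11]],
    [[0,33,0],[0,0,0.11]],
    [[0,33,0],[0,0,0.11]],
    [[0,33,0],[0,0,0.11]],
    [[0,33,0],[0,0,0.11]],
    [[0,33,0],[0,0,0.11]]
  ]
}}

```text
time: 35.2
eef_pos: [0.514, -0.1559, 0.2483]
tcp_rot: [0.902, 0.431, -0.001, -0.001]
contact_force: [0.9, -0.1, -2.7]
opening: 0.177
finger_force: 78.7
```

{"method": "step_arm", "body": {
  "increments": [
    [[0,33,0],[0,0,0.11]],
    [[0,33,0],[0,0,0.11]],
    [[13,33,0],[0,0,0.1]],
    [[14,33,0],[0,0,0.1]],
    [[14,33,0],[0,0,0.08]],
    [[14,33,0],[0,0,0.04]],
    [[14,33,0],[0,0,0]],
    [[14,32,0],[0,0,0]]
  ]
}}

```text
time: 35.87
eef_pos: [0.5975, 0.1071, 0.2483]
tcp_rot: [0.756, 0.654, -0.001, -0.001]
contact_force: [0.3, -0.5, -3.4]
opening: 0.174
finger_force: 78.8
```

{"method": "step_arm", "body": {
  "increments": [
    [[12,28,0],[0,0,0]],
    [[6,15,0],[0,0,0]],
    [[0,0,0],[0,0,0]],
    [[0,0,0],[0,0,0]],
    [[0,0,0],[0,0,0]],
    [[0,0,0],[0,0,0]],
    [[0,0,0],[0,0,0]],
    [[0,0,0],[0,0,0]]
  ]
}}

```text
time: 36.53
eef_pos: [0.616, 0.1471, 0.25]
tcp_rot: [0.757, 0.653, -0.0, 0.0]
contact_force: [0.2, 0.1, -3.4]
opening: 0.172
finger_force: 78.8
```

{"method": "step_arm", "body": {
  "increments": [
    [[0,1,-8],[0,0,0]],
    [[0,0,-15],[0,0,0]],
    [[0,0,-15],[0,0,0]],
    [[0,0,-10],[0,0,0]],
    [[0,0,-5],[0,0,0]],
    [[0,0,0],[0,0,0]],
    [[0,0,0],[0,0,0]],
    [[0,0,0],[0,0,0]]
  ]
}}

```text
time: 37.2
eef_pos: [0.6168, 0.1492, 0.198]
tcp_rot: [0.756, 0.654, 0.001, 0.001]
contact_force: [0.2, -0.2, -1.9]
opening: 0.177
finger_force: 78.8
```

```bash
python3 - <<'E'
from h import *
s=readout.get_state();print(s['eef_pos'],s['tcp_rot'],s['contact_force'],2*np.arctan2(s['tcp_rot'][1],s['tcp_rot'][0])-np.pi/2)
E
```

```text
[0.61680794 0.14917276 0.19795863] [7.56492558e-01 6.54001623e-01 7.65493867e-04 5.49198938e-04] [ 0.24504197 -0.23815675 -1.86385722] -0.1450713142196065
```

{"method": "step_arm", "body": {
  "increments": [
    [[-1,-1,-4],[0,0,0.001]],
    [[0,0,-4],[0,0,0]],
    [[0,0,-4],[0,0,0]],
    [[0,0,-3],[0,0,0]],
    [[0,0,-2],[0,0,0]],
    [[0,0,0],[0,0,0]],
    [[0,0,0],[0,0,0]]
  ]
}}

```text
time: 37.78
eef_pos: [0.6151, 0.1481, 0.1795]
tcp_rot: [0.756, 0.654, -0.0, -0.0]
contact_force: [0.5, 0.7, -3.1]
opening: 0.172
finger_force: 78.8
```

In the slot with no side force; 9 mm to go.

{"method": "step_arm", "body": {
  "increments": [
    [[0.5,0,-3],[0,0,0]],
    [[0,0,-3],[0,0,0]],
    [[0,0,-1],[0,0,0]],
    [[0,0,-1],[0,0,0]],
    [[0,0,-1],[0,0,0]],
    [[0,0,0],[0,0,0]],
    [[0,0,0],[0,0,0]]
  ]
}}

```text
time: 38.37
eef_pos: [0.6156, 0.1482, 0.1708]
tcp_rot: [0.756, 0.654, -0.0, -0.0]
contact_force: [0.1, 0.2, -3.4]
opening: 0.174
finger_force: 78.8
```

{"method": "step_arm", "body": {
  "increments": [
    [[0,0,-0.7],[0,0,0]],
    [[0,0,-0.5],[0,0,0]],
    [[0,0,0],[0,0,0]],
    [[0,0,0],[0,0,0]],
    [[0,0,0],[0,0,0]]
  ]
}}

```text
time: 38.78
eef_pos: [0.6159, 0.1482, 0.1701]
tcp_rot: [0.756, 0.654, 0.0, 0.0]
contact_force: [-0.8, 1.5, 0.5]
opening: 0.182
finger_force: 79.3
```

Contact came at home height. I release and withdraw straight up.

{"method": "step_arm", "body": {
  "increments": [
    [[0,0,0],[0,0,0]],
    [[0,0,0],[0,0,0]],
    [[0,0,0],[0,0,0]],
    [[0,0,0],[0,0,0]],
    [[0,0,0],[0,0,0]],
    [[0,0,0],[0,0,0]]
  ],
  "fingers": 1
}}

```text
time: 39.28
eef_pos: [0.6158, 0.1482, 0.1698]
tcp_rot: [0.756, 0.654, 0.0, 0.0]
contact_force: [-0.2, 0.3, 0.3]
opening: 0.99
finger_force: 0.0
```

{"method": "step_arm", "body": {
  "increments": [
    [[0,0,4],[0,0,0]],
    [[0,0,15],[0,0,0]],
    [[0,0,30],[0,0,0]],
    [[0,0,30],[0,0,0]],
    [[0,0,20],[0,0,0]],
    [[0,-30,0],[0,0,0]],
    [[0,-38,0],[0,0,0]],
    [[0,-38,0],[0,0,0]]
  ]
}}

```text
time: 39.95
eef_pos: [0.6158, 0.0418, 0.27]
tcp_rot: [0.755, 0.655, 0.001, 0.001]
contact_force: [0.7, -0.2, 0.8]
opening: 0.999
finger_force: 0.0
```

{"method": "step_arm", "body": {
  "increments": [
    [[0,-38,0],[0,0,0]],
    [[0,-38,0],[0,0,0]],
    [[0,-38,0],[0,0,0]],
    [[0,-38,0],[0,0,0]],
    [[0,-30,0],[0,0,0]],
    [[0,0,0],[0,0,0]],
    [[0,0,0],[0,0,0]],
    [[0,0,0],[0,0,0]]
  ]
}}

```text
time: 40.62
eef_pos: [0.6156, -0.1395, 0.2687]
tcp_rot: [0.756, 0.654, 0.0, -0.0]
contact_force: [0.1, 0.4, 0.3]
opening: 0.999
finger_force: 0.0
```

```bash
python3 - <<'E'
from h import *
a=shot('top','t9.png');b=shot('scene','s9.png')
cv2.imwrite('pics/c12.png',np.hstack([cv2.resize(a[120:240,150:270],(400,400)),cv2.resize(b[130:240,170:280],(400,400))])[:,:,::-1])
g=a[135:165,195:245].max(2)<60
n,l,s,c=cv2.connectedComponentsWithStats(g.astype('uint8'));i=1+s[1:,4].argmax();print(s[i],c[i]+[195,135],readout.get_state()['contact_force'])
E
```

```text
[  9   8  34  13 223] [220.60986547 148.46636771] [-0.58087385  0.2497947   0.16059986]
```

View pics/c12.png

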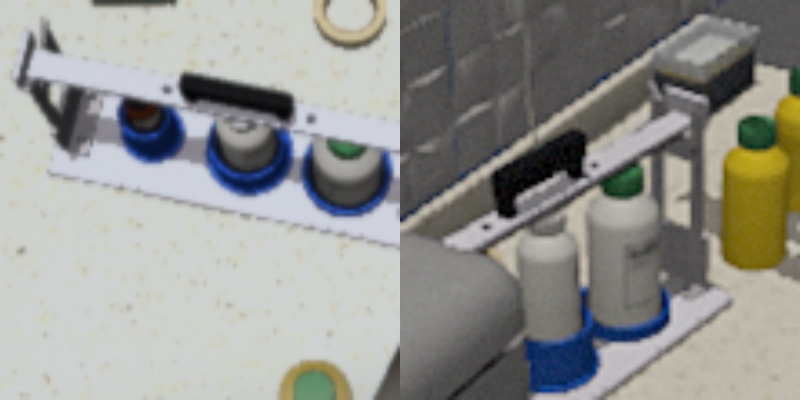

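The bar is home. Its grip centroid is at (220.6,148.5), against (220.6,148.9) at the start. The bottles stand upright under it and the arm is clear of everything.

```bash
python3 -c "
from plant import sign_off
print(sign_off())"
```

```text
the job is handed in; nothing more can be done
None
```

The job is handed in: the green-capped, white and dropper bottles stand upright in the low, middle and high seats, the bar is back home in both brackets, and the amber bottle was not touched; the sign-off gave no verdict.

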